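Lock the sample box: turn the slotted disc and push the bar home

ROBOT

A 7-joint arm with a two-finger parallel gripper is mounted at the origin on a cart in front of the work surface, level with it; the furniture and walls round the work are solid. World frame = base frame: x ahead of the robot, y to its left, z up, the work surface at z = 0. Lengths are in mm, angles in rad, forces in N, time in s.
With the tool pointing down it reaches from about 400 to 850 mm from the base axis. Payload 6.9 kg.
Tool frame: the origin (TCP) lies midway between the tips of the shut fingers; the grasp point (between the pads) lies 19 mm behind it; z points along the fingers, y is the line along which they close (so a half turn about z gives the same grasp; the last joint's range is limited). The gripper opens to 85 mm and grips with 20 to 120 N. Pads are 22 mm wide; open, the fingers measure 114 mm over their backs; the gripper's body (76 mm by 85 mm) begins 54 mm behind the grasp point. The pads swing forward as they close: fully open they stand 13 mm farther back than shut.
Start: joints at [-1.069, 0.507, -0.238, 1.5, 0.126, 1.149, -0.155], TCP at [241.56, 576.42, 231.275] pointing down, gripper open.
Joint ranges: [-3.08, 3.08], [-0.24, 2.05], [-1.43, 1.35], [0, 2.5], [-1.52, 4.66], [0.17, 1.96], [-2.89, 2.89]. Speed limits (rad/s): [2.39, 2.39, 3.14, 3.14, 3.14, 3.14, 3.14].

INTERFACE

Orientations are given as a rotation vector (axis times angle).
In Python, from rig import telemetry, optics, env gives the robot as it stands. The module is installed in compiled form; this text tells all that it offers.
- The arm moves only by the tool jog_arm, never from a script. Its argument "rows" is a list of rows, each an object with "translation": the shift along the tool's x, y, z in cm, a list of three; "twist": the turn about the tool's z in degrees; "claw": the closure, from -1 (fully open) to 1 (shut). In form: [{"translation": [tx, ty, tz], "twist": twist, "claw": claw}, ...]. A call has 1 to 20 rows; each row is the pose to reach, as a shift and turn from the pose commanded when the call began, along the tool's axes at that moment; what a row does not reach only later rows make up. A row lasts 1/8 s, in which the tool goes at most 62.5 mm and 10.7 degrees, less where a joint would pass 70% of its speed; a pose out of reach is approached as far as the arm can. A call with a gripper value outside its range is refused whole. The fingers move at their own pace and stop on an object; "grip_force" is the grip in N (left out, the last holds). Time passes only in rows, so rows that repeat a pose let the fingers close. It gives the time, the measured TCP pose, the force, the opening and the grip force at its end, in the units of the state.
- telemetry.sense(): the state, without advancing time (a new reading comes with each control period).
- optics.read_camera(name): name is "side" or "top" or "wrist"; returns a dict with "frame" (480x640x3 uint8, red, green, blue), "fovy" (degrees; the focal length in pixels is half the picture's height over the tangent of half this angle, whatever the lens; pixels are square), "cx", "cy" (the principal point, pixels), "k1" (the pictures are not rectified: a ray, as slopes to the right and down, at radius r is drawn at 1 + k1 r^2 times it, then the intrinsics apply), "position" and "rotation" of the camera in the world; the wrist camera has in their place "T_tool_cam" (4x4, takes a point from camera to tool coordinates, whose origin is the TCP and whose axes are the flange's). Camera axes: x right, y up, looking along -z (the intrinsics and any distortion apply to the point x, -y, -z); pixel columns grow to the right and rows downward; lengths in mm; the calibration is good to about 2 mm. A picture is of the moment at which its call begins: read the wrist's pose just before it. There is no depth.
- env.finish_job(): hands the job in; it is judged then, once.
The state is a dict: "t": time; "joints": joint angles; "joint_velocities": joint speeds; "effort": joint torques, N m; "tcp_pos": TCP position; "tool_rot": TCP orientation; "wrist_force": force on the tool from outside, world axes, zero at the start; "torque": the same for the moment, N m; "opening": opening from 0.0 (shut) to 1.0 (fully open); "finger_force": force on a finger pad.
Only numpy, scipy, OpenCV 4.12 (cv2) and the standard library are available. Lean on these libraries where they do the work, as an engineer would, in place of code of your own. Each camera call takes 0.05 s, during which the arm holds its last target. There are 200 camera calls.

TASK

Lock the steel sample box on the shelf without grasping or lifting anything: with a fingertip push the pegs of the slotted disc round until its slot lines up with the sliding bar, then push the bar by its upright post through the slot and fully home in the keeper beyond. Leave the other things on the box and round it where they are, and finish clear of everything.

Things in the scene. Friction and masses are not known exactly. Their poses are not given: they have to be found in the camera images.
- lock_box: low grey steel box, fixed; lid 55 mm above the shelf. Origin on the underside, below the line the bar slides along; spans x -50 to +70, y -130 to +120 mm, z up; +y points roughly to the robot's left. On the lid at x = 0, in line along +y: dark guide channel (y -126 to +10, 29 mm wide, top 20 mm above the lid, 11 mm slit on top), slotted disc (centre y 45), keeper staple (y 80 to 106, 22 mm high)
- disc (a joint): turn of the disc about its upright axis, rad, growing anticlockwise from above. The straight slot across the disc lines up with the bar at 0 and again, half a turn on, at 3.14: either will do. Stops at -0.4 and 3.54. Starts 0.6 rad or more from both. The disc stays where it is left (friction about 0.05 N m)
- disc_hub (a point): centre of the disc's top face, on its axis, 20 mm above the lid. Round aluminium disc, 60 mm diameter, 20 mm high, slot 18 mm wide and 14 mm deep right across it.
- peg_a (a point): top centre of one of the two upright pegs on the disc, each 8 mm diameter, standing 26 mm above the disc's top, 21 mm from the axis, on opposite sides, on the line at right angles to the slot. At joint 0 this peg points to the box's +x, and at joint q it lies at the angle q anticlockwise from there.
- peg_b (a point): top centre of the other peg, opposite peg_a (at joint 0 it points to the box's -x).
- bar: loose flat steel bar in the guide, whose lips hold it down; 14 wide, 8 high, 117 mm long, half-round nose, 80 g. Origin on its underside below the post, nose 105 mm along its +y. The upright post (8 mm diameter) near its tail rises through the guide's slit. The nose starts 5 to 17 mm short of the disc; pushing the post 90 to 102 mm toward the box's +y with a few N brings it home against the keeper's end
- post_top (a point): top centre of the bar's post, 46 mm above the lid, 26 mm above the guide's top.
- bar_nose (a point): tip of the bar's round nose, at half its height.
- keeper_mouth (a point): centre of the keeper's opening (20 mm wide, 13 mm high), axes as the box's. The keeper is a straight pocket 20 mm deep along +y with a solid end.
- coverglass_box: little white box, 28 x 28 x 18 mm, loose on the lid beside the guide; origin at the centre of its underside. Bystander.
- specimen_cup: white specimen cup with red screw lid, 49 mm diameter, 60 mm high, on the shelf behind the box; origin at the centre of its underside. Bystander.
- stain_bottle: dark violet bottle with black cap, 44 mm diameter, 94 mm high, on the shelf behind the box; origin at the centre of its underside. Bystander.
- petri_dish: flat petri dish, 62 mm diameter, 15 mm high, on the shelf to the right of the box; origin at the centre of its underside. Bystander.

How it is judged:
By the outcome, as a careful person would: the job done as asked, in the order asked, and still so for the second after the job is handed in, with the robot touching nothing.
It also fails if it takes over 45 s, if anything falls off the work surface, if the arm or the gripper's body presses on something with over 40 N, if the wrist force passes 120 N, or if a joint passes its speed limit or range.

## Working session

There is one attempt and no reset: what is moved stays moved. The work goes in short steps, Python scripts to look and compute and a tool call to move; the robot and the scene stay as the last step left them, time stands still between calls to the robot, and variables do not carry over. Pictures are saved under pics/ and viewed, at most 10 in all, crops included, and the job is handed in when it is done.

Besides the shell and the picture viewer there is one more tool, called after "Request:" as name(argument=value, ...) on one line, values as JSON. jog_arm: Moves the arm, as the interface text tells. Its arguments: {"type":"object","properties":{"rows":{"type":"array"},"grip_force":{"type":"number"}},"required":["rows"]}

```bash
mkdir -p pics; cat > h.py <<'E'
import numpy as np, cv2
from scipy.spatial.transform import Rotation as R
from rig import telemetry, optics, env
def cam(name):
    s=telemetry.sense(); c=optics.read_camera(name)
    if 'T_tool_cam' in c:
        T=np.eye(4);T[:3,:3]=R.from_rotvec(s['tool_rot']).as_matrix();T[:3,3]=s['tcp_pos'];T=T@np.array(c['T_tool_cam'])
        c['P'],c['M']=T[:3,3],T[:3,:3]
    else:
        c['P']=np.array(c['position']); r=np.array(c['rotation']); c['M']=r if r.shape==(3,3) else R.from_rotvec(r).as_matrix()
    return c
def intr(c):
    f=240/np.tan(np.radians(c['fovy'])/2); return np.array([[f,0,c['cx']],[0,f,c['cy']],[0,0,1.]]),np.array([c['k1'],0,0,0.])
def ray(c,px):
    K,d=intr(c); u=cv2.undistortPoints(np.array([[px]],float),K,d)[0,0]
    return c['M']@np.array([u[0],-u[1],-1])
def atz(c,px,z):
    v=ray(c,px); return c['P']+v*(z-c['P'][2])/v[2]
def proj(c,p):
    q=c['M'].T@(np.array(p,float)-c['P']); K,d=intr(c)
    return cv2.projectPoints(np.array([[q[0],-q[1],-q[2]]]),np.zeros(3),np.zeros(3),K,d)[0].ravel()
def tri(obs):
    A=np.zeros((3,3));b=np.zeros(3)
    for c,px in obs:
        v=ray(c,px);v/=np.linalg.norm(v);Q=np.eye(3)-np.outer(v,v);A+=Q;b+=Q@c['P']
    return np.linalg.solve(A,b)
E
python3 - <<'E'
from h import *
import pickle
D={}
for n in ['top','side','wrist']:
    c=cam(n);D[n]=c;cv2.imwrite(f'pics/{n}0.png',c['frame'][:,:,::-1]);print(n,c['P'].round(0),c['fovy'],c['k1'],(c['M']@[0,0,-1]).round(2))
pickle.dump(D,open('d0.pkl','wb'));print(telemetry.sense())
E
```

```text
top [ 481. -100. 1166.] 45.37125305543616 -0.010583746682775555 [ 0.07  0.01 -1.  ]
side [  437. -1100.   569.] 48.76222576334033 -0.009867513419331647 [ 0.12  0.89 -0.43]
wrist [181. 602. 372.] 70.58436607794535 -0.05305407243558863 [ 0.24 -0.1  -0.97]
{'t': 0.15, 'joints': array([-1.0684886 ,  0.50817056, -0.23754848,  1.5008578 ,  0.12571752,
        1.14889536, -0.15479213]), 'joint_velocities': array([-0.00112537, -0.00235351, -0.00181329, -0.00223531,  0.0010603 ,
        0.00022936,  0.00135595]), 'effort': array([-2.12482031e-03, -6.21016431e+01, -2.18963295e+00, -2.49840009e+01,
        1.25837827e-02,  9.14915989e-03, -2.40778013e-05]), 'tcp_pos': array([241.47161494, 576.08241434, 230.62928856]), 'tool_rot': array([-6.19142553e-01, -3.07973478e+00,  2.07451834e-03]), 'wrist_force': array([ 0.29850291, -0.40105209, -0.77673221]), 'torque': array([-0.05682567,  0.01013319,  0.01498028]), 'finger_force': 0.0, 'opening': 0.995765764696048}
```

View pics/top0.png

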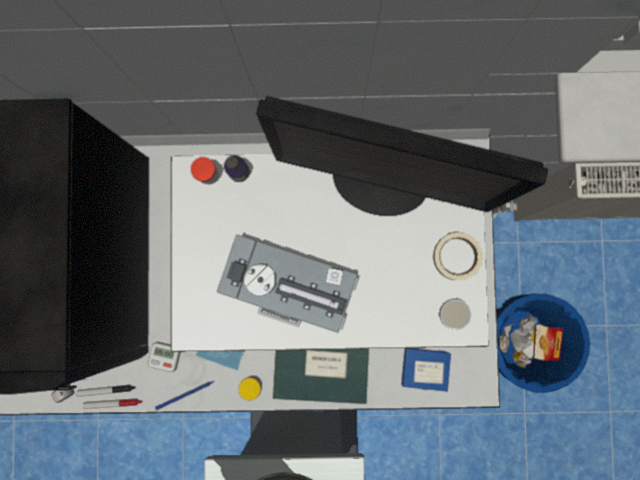

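View pics/side0.png

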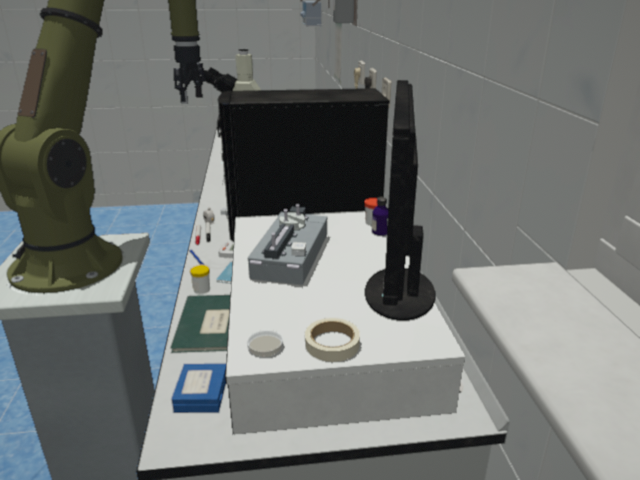

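The top view shows the disc at about (260,280), the bar's guide running right and down to about (345,305), the coverglass box at (334,275), the cup and bottle at top left, and the petri dish at (455,313). A tall black case stands between the arm and the box.

```bash
python3 - <<'E'
from h import *
import pickle
D=pickle.load(open('d0.pkl','rb'))
f=D['top']['frame'][:,:,::-1];cv2.imwrite('pics/top0c.png',cv2.resize(f[225:337,213:363],None,fx=5.3333,fy=5.3333,interpolation=cv2.INTER_CUBIC)[:600])
t=D['top']; print('disc rough',atz(t,(260,280),75))
# black case: top corners; height by triangulation w/ side (corner near robot/right: top(68,385)? side far)
print('case obs', tri([(t,(148,157)),(D['side'],(386,95))]))
for p in [(149,157),(149,344)]: print(atz(t,p,0))
for z in (0,100,200,300): print(z,atz(t,(66,384),z).round(),atz(t,(69,99),z).round())
s=D['side']
for p in [(220,93),(387,98)]:
  for y in (200,250,300):
    v=ray(s,p);print(p,y,(s['P']+v*(y-s['P'][1])/v[1]).round())
E
```

```text
disc rough [501.87341706  32.97924677  75.        ]
case obs [714.78246514 164.1609591  322.77003303]
[761.17014011 269.75950672   0.        ]
[377.80832028 268.09485701   0.        ]
0 [300. 436.   0.] [888. 438.   0.]
100 [316. 390. 100.] [853. 392. 100.]
200 [331. 344. 200.] [818. 346. 200.]
300 [347. 298. 300.] [783. 300. 300.]
(220, 93) 200 [352. 200. 332.]
(220, 93) 250 [349. 250. 323.]
(220, 93) 300 [346. 300. 314.]
(387, 98) 200 [758. 200. 312.]
(387, 98) 250 [770. 250. 303.]
(387, 98) 300 [782. 300. 293.]
```

View pics/top0c.png

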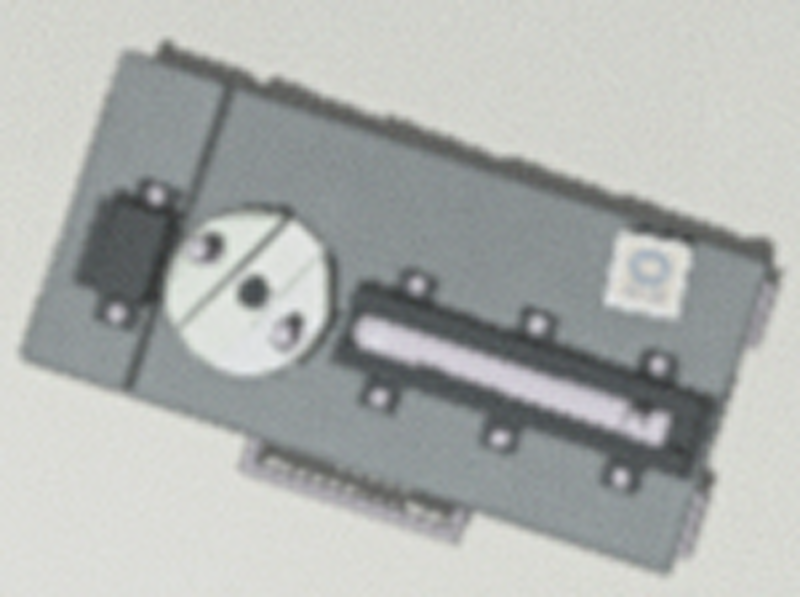

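The enlarged crop shows the hub at (254,291), the peg tops at about (200,248) and (287,331), the slot running lower-left to upper-right, the guide axis from (670,430) to (355,325), and the post near (645,410).

```bash
cat >> h.py <<'E'
def tool_shift(target, yaw=None):
    s=telemetry.sense(); M=R.from_rotvec(s['tool_rot']).as_matrix()
    d=M.T@(np.array(target)-s['tcp_pos'])/10
    ang=np.degrees(np.arctan2(M[1,0],M[0,0]))
    return d.round(2), None if yaw is None else round((ang-yaw+180)%360-180,2)
E
python3 - <<'E'
from h import *
import pickle
t=pickle.load(open('d0.pkl','rb'))['top']
g=lambda u,v,z:atz(t,(213+(u+.5)/5.3333-.5,225+(v+.5)/5.3333-.5),z)
hub=g(254,291,75);pu=g(200,248,101);pl=g(285,333,101)
print(hub,pu,pl,np.linalg.norm(pu-pl),(pu+pl)/2)
for n,c in dict(nf=(22,355),fl=(125,52),nr=(670,572),fr=(778,245)).items(): print(n,g(*c,55).round(1))
a=g(22,355,55);b=g(670,572,55);c=g(125,52,55);d=g(778,245,55)
for p,q in((b,a),(d,c)): print('y dir',np.degrees(np.arctan2(*(p-q)[[1,0]]))+180, np.linalg.norm(p-q))
g1=g(362,325,75);g2=g(690,430,75);print('guide',np.degrees(np.arctan2(*(g1-g2)[[1,0]])))
print('pegs',np.degrees(np.arctan2(*(pu-pl)[[1,0]])))
th=np.radians(70);look=hub-50*np.array([np.cos(th),np.sin(th),0]);look[2]=230
s=telemetry.sense()['tcp_pos']
print(tool_shift([s[0],s[1],420])); print(tool_shift([look[0],look[1],420],71.6),tool_shift(look),look)
E
```

```text
[503.46766542  32.54761862  75.        ] [518.22414774  48.07658625 101.        ] [488.17931538  18.72785132 101.        ] 42.000478499193804 [503.20173156  33.40221879 101.        ]
nf [482.1 119.5  55. ]
fl [591.8  81.3  55. ]
nr [ 400.2 -114.1   55. ]
fr [ 517.3 -155.4   55. ]
y dir 70.67679211572316 247.5054758256847
y dir 72.52666766052789 248.21828864725944
guide 71.350964099523
pegs 44.328519555797754
(array([ -0.  ,  -0.03, -18.94]), None)
(array([-45.41, -45.03, -18.88]), np.float64(85.67)) (array([-45.41, -45.  ,   0.12]), None) [486.36665825 -14.43701242 230.        ]
```

Request:
jog_arm(rows=[{"translation":[0,0,-6],"twist":0,"claw":1},{"translation":[0,0,-12],"twist":0,"claw":1},{"translation":[0,0,-18.9],"twist":0,"claw":1},{"translation":[-4,-4,-18.9],"twist":8,"claw":1},{"translation":[-8,-8,-18.9],"twist":16,"claw":1},{"translation":[-12,-12,-18.9],"twist":24,"claw":1},{"translation":[-16,-16,-18.9],"twist":32,"claw":1},{"translation":[-20,-20,-18.9],"twist":40,"claw":1},{"translation":[-24,-24,-18.9],"twist":48,"claw":1},{"translation":[-28,-28,-18.9],"twist":56,"claw":1},{"translation":[-32,-32,-18.9],"twist":64,"claw":1},{"translation":[-36,-36,-18.9],"twist":72,"claw":1},{"translation":[-40,-40,-18.9],"twist":79,"claw":1},{"translation":[-43,-43,-18.9],"twist":85.7,"claw":1},{"translation":[-45.4,-45,-18.9],"twist":85.7,"claw":1},{"translation":[-45.4,-45,-13],"twist":85.7,"claw":1},{"translation":[-45.4,-45,-7],"twist":85.7,"claw":1},{"translation":[-45.4,-45,-1],"twist":85.7,"claw":1},{"translation":[-45.4,-45,0],"twist":85.7,"claw":1},{"translation":[-45.4,-45,0],"twist":85.7,"claw":1}])

```text
t: 2.65
tcp_pos: [487.0, -14.1, 232.2]
tool_rot: [2.548, 1.837, 0.0]
wrist_force: [0.3, -0.1, 1.2]
opening: -0.001
finger_force: 0.0
```

```bash
python3 - <<'E'
from h import *
import pickle
c=cam('wrist');t=cam('top');pickle.dump({'w':c,'t':t},open('d1.pkl','wb'));cv2.imwrite('pics/w1.png',c['frame'][:,:,::-1])
for p in [(503,33,75),(518,48,101),(488,19,101)]: print(proj(c,p))
E
```

```text
[323.05187013 163.65072918]
[335.30702947 140.70363962]
[310.88832984 188.18001455]
```

View pics/w1.png

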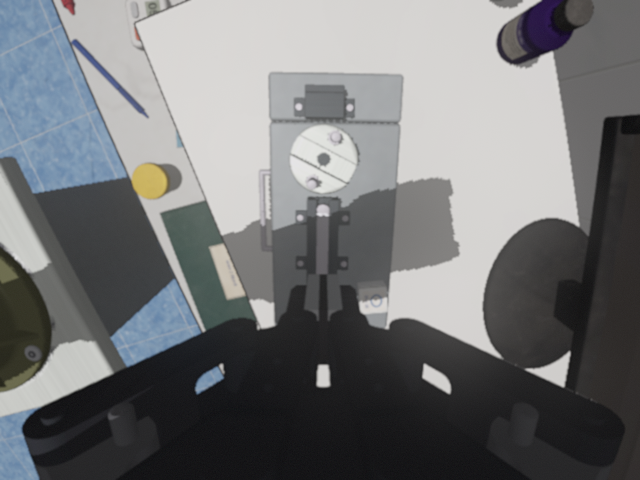

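The wrist view shows the disc hub at (324,159), the pegs at (335,138) and (314,182), the nose inside the guide at (323,210), and the fingers at the bottom around (323,320).

```bash
python3 - <<'E'
from h import *
import pickle
c=pickle.load(open('d1.pkl','rb'))['w']
s=telemetry.sense();print('tcp px',proj(c,s['tcp_pos']))
a=c['frame'][60:270,243:403,::-1];b=c['frame'][230:390,243:403,::-1]
A=cv2.resize(a,(457,600),interpolation=cv2.INTER_CUBIC);B=cv2.resize(b,(340,340),interpolation=cv2.INTER_CUBIC);B=cv2.convertScaleAbs(B,alpha=3)
B=cv2.copyMakeBorder(B,0,260,0,0,cv2.BORDER_CONSTANT)
cv2.imwrite('pics/w1c.png',np.hstack([A,B]))
E
```

```text
tcp px [324.83474059 294.87499481]
```

View pics/w1c.png

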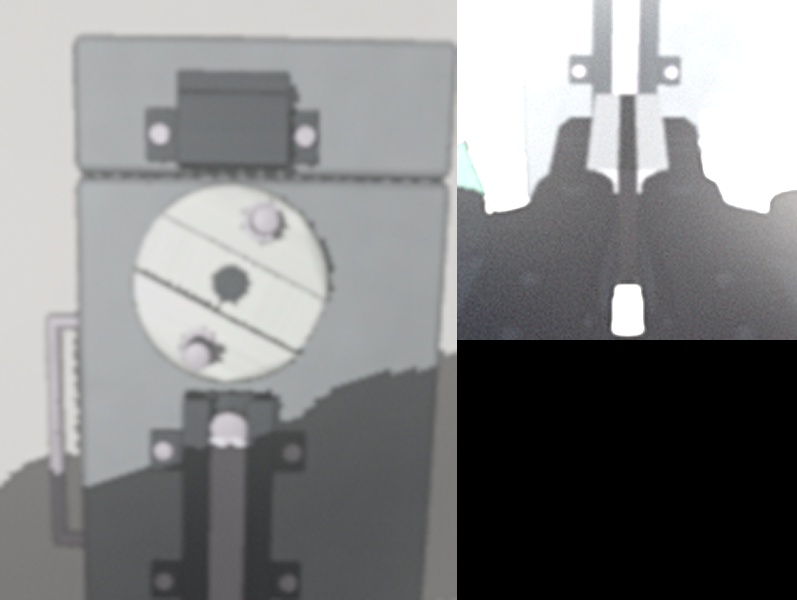

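The crop shows the hub at (230,283), peg tops at (264,217) and (196,350), the nose tip at (228,412), and the fingertip face about 16 mm wide at the TCP.

```bash
python3 - <<'E'
from h import *
import pickle
D=pickle.load(open('d1.pkl','rb'));c=D['w']
g=lambda u,v,z:atz(c,(243+u/2.856,60+v/2.857),z)
hub=g(230,283,75);a=g(264,217,101);b=g(196,350,101);n=g(228,412,67)
ang=lambda v:np.degrees(np.arctan2(v[1],v[0]))
print(hub,a,b,np.linalg.norm(a-b),(a+b)/2,n,'peg ang',ang(a-b))
e1=g(80,180,55);e2=g(447,180,55);print('seam xdir',ang(e2-e1))
m=g(228,595,75);m2=g(230,395,75);print('guide dir',ang(m2-m), ang(hub-m),'nose->hub',np.linalg.norm(hub-n))
k=g(147,130,55);k2=g(318,130,55);print('keeper mid',(k+k2)/2,ang((k+k2)/2-m2))
E
```

```text
[504.62491147  36.57336885  75.        ] [519.19695809  51.37379373 101.        ] [490.03296754  23.11234957 101.        ] 40.61092920335697 [504.61496281  37.24307165 101.        ] [491.1797983   -1.94796415  67.        ] peg ang 44.09956550721272
seam xdir -18.32395507701057
guide dir 71.05993927698222 71.25332764401772 nose->hub 41.577207262758456
keeper mid [519.9478604  80.0486058  55.       ] 71.02822816712735
```

Request:
jog_arm(rows=[{"translation":[5,0.8,4],"twist":0,"claw":1},{"translation":[9.7,1.6,8],"twist":0,"claw":1},{"translation":[9.7,1.6,12],"twist":0,"claw":1},{"translation":[9.7,1.6,14.5],"twist":0,"claw":1},{"translation":[9.7,1.6,14.5],"twist":0,"claw":1},{"translation":[9.0,1.6,14.5],"twist":0,"claw":1},{"translation":[8.5,1.6,14.5],"twist":0,"claw":1},{"translation":[8.0,1.6,14.5],"twist":0,"claw":1},{"translation":[7.6,1.6,14.5],"twist":0,"claw":1},{"translation":[7.6,1.6,14.5],"twist":0,"claw":1}])

```text
t: 4.0
tcp_pos: [533.1, 57.4, 89.1]
tool_rot: [2.542, 1.838, 0.025]
wrist_force: [15.5, 12.2, -7.9]
opening: -0.001
finger_force: 9.5
```

```bash
python3 - <<'E'
from h import *
c=cam('wrist');s=telemetry.sense();print(s['tcp_pos'],s['wrist_force'],proj(c,s['tcp_pos']))
cv2.imwrite('pics/w2.png',np.hstack([cv2.resize(c['frame'][130:430,200:450,::-1],None,fx=2,fy=2)]))
E
```

```text
[533.0959491   57.39543735  89.04858237] [15.27581055 12.97330704 -8.46184691] [322.74888018 294.06535605]
```

View pics/w2.png

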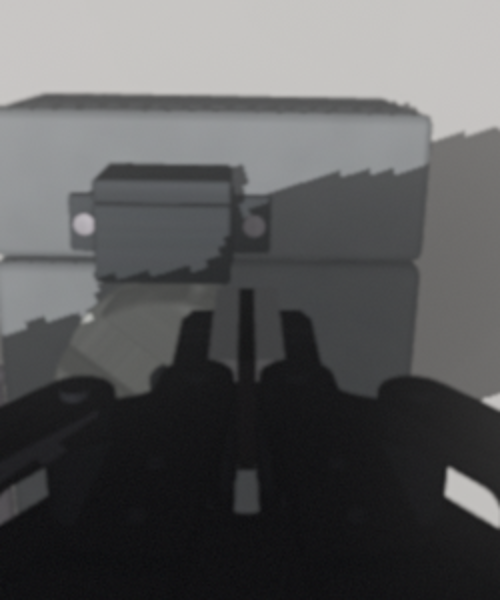

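The force is high and roughly radial to the disc, so the fingertip has wedged beside the peg instead of sitting behind it. I'll back out and look again.

Request:
jog_arm(rows=[{"translation":[2,0,0],"twist":0,"claw":1},{"translation":[2.5,0,-4],"twist":0,"claw":1},{"translation":[0,0,-9],"twist":0,"claw":1},{"translation":[-5,-1,-14.5],"twist":0,"claw":1},{"translation":[-7.6,-1.6,-14.5],"twist":0,"claw":1},{"translation":[-7.6,-1.6,-14.5],"twist":0,"claw":1},{"translation":[-7.6,-1.6,-14.5],"twist":0,"claw":1}])

```text
t: 4.92
tcp_pos: [486.3, -13.6, 231.7]
tool_rot: [-2.548, -1.837, -0.001]
wrist_force: [0.7, 0.7, -0.4]
opening: -0.004
finger_force: 0.0
```

```bash
python3 - <<'E'
from h import *
import pickle
c=cam('wrist');s=telemetry.sense();print(s['tcp_pos'],s['tool_rot'],s['wrist_force'])
pickle.dump(c,open('d2.pkl','wb'))
cv2.imwrite('pics/w3.png',cv2.resize(c['frame'][60:260,243:403,::-1],None,fx=3,fy=3,interpolation=cv2.INTER_CUBIC))
E
```

```text
[486.43695316 -13.19488742 231.28569095] [-2.54735557e+00 -1.83778669e+00 -2.44546949e-04] [ 0.61442263 -0.17949634 -0.17903445]
```

View pics/w3.png

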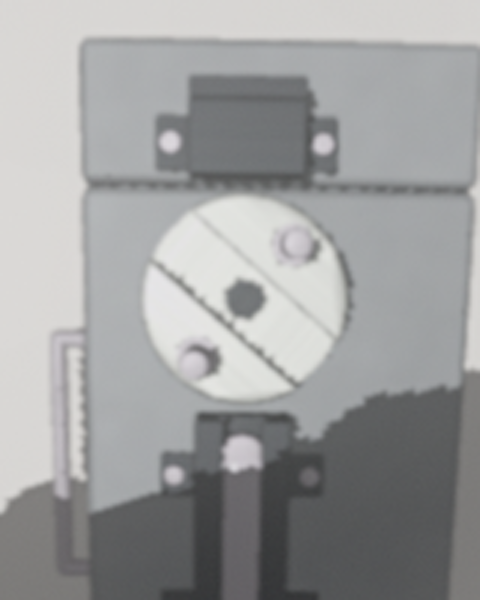

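The disc has turned about 14° clockwise: hub (245,299), pegs (298,240) and (193,362). The peg slipped past the fingertip's corner, so this time I'll follow its arc and keep it centred on the fingertip.

Request:
jog_arm(rows=[{"translation":[5,0.8,4],"twist":0,"claw":1},{"translation":[9.6,1.5,8],"twist":0,"claw":1},{"translation":[9.6,1.5,12],"twist":0,"claw":1},{"translation":[9.6,1.5,14.5],"twist":0,"claw":1},{"translation":[9.6,1.5,14.5],"twist":0,"claw":1},{"translation":[8.9,1.5,14.5],"twist":0,"claw":1},{"translation":[8.3,1.5,14.5],"twist":0,"claw":1},{"translation":[8.1,1.7,14.5],"twist":0,"claw":1},{"translation":[7.9,1.85,14.5],"twist":0,"claw":1},{"translation":[7.7,2.0,14.5],"twist":0,"claw":1},{"translation":[7.45,2.1,14.5],"twist":0,"claw":1},{"translation":[7.1,2.2,14.5],"twist":0,"claw":1},{"translation":[6.9,2.25,14.5],"twist":0,"claw":1},{"translation":[6.9,2.25,14.5],"twist":0,"claw":1}])

```text
t: 6.72
tcp_pos: [531.3, 44.3, 87.6]
tool_rot: [2.547, 1.836, 0.006]
wrist_force: [3.3, 2.1, 0.0]
opening: 0.002
finger_force: 1.6
```

Request:
jog_arm(rows=[{"translation":[2,0,0],"twist":0,"claw":1},{"translation":[2.5,0,-4],"twist":0,"claw":1},{"translation":[0,0,-9],"twist":0,"claw":1},{"translation":[-5,-1,-14.5],"twist":0,"claw":1},{"translation":[-6.9,-2.25,-14.5],"twist":0,"claw":1},{"translation":[-6.9,-2.25,-14.5],"twist":0,"claw":1},{"translation":[-6.9,-2.25,-14.5],"twist":0,"claw":1}])

```text
t: 7.6
tcp_pos: [486.4, -12.8, 231.1]
tool_rot: [-2.547, -1.838, 0.0]
wrist_force: [-1.0, 0.4, -0.6]
opening: -0.003
finger_force: 0.0
```

```bash
python3 - <<'E'
from h import *
import pickle
c=cam('wrist');s=telemetry.sense();print(s['tcp_pos'],s['tool_rot'],s['wrist_force'])
pickle.dump(c,open('d3.pkl','wb'))
cv2.imwrite('pics/w4.png',cv2.resize(c['frame'][75:225,253:393,::-1],None,fx=4,fy=4,interpolation=cv2.INTER_CUBIC))
E
```

```text
[486.52897177 -12.68229504 230.81855602] [-2.54643125e+00 -1.83838502e+00  9.72224155e-04] [0.03529076 0.97651845 0.03087053]
```

View pics/w4.png

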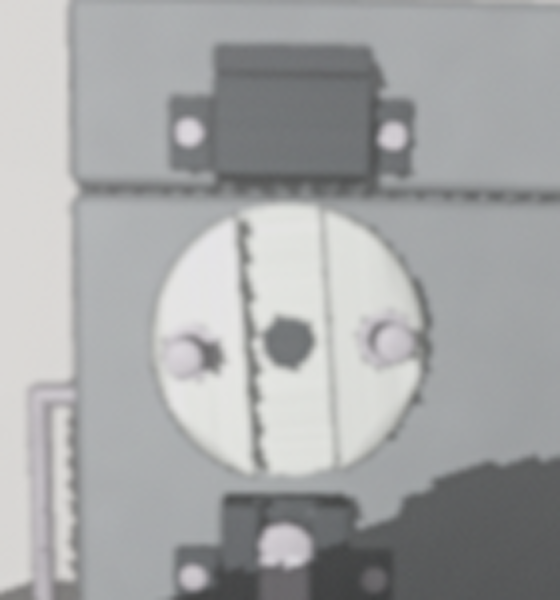

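The pegs are now at (184,354) and (392,340), about 4–5° short of aligned. One more push of about 1.7 mm should do it.

Request:
jog_arm(rows=[{"translation":[5,1,4],"twist":0,"claw":1},{"translation":[9.0,2.2,8],"twist":0,"claw":1},{"translation":[9.0,2.2,12],"twist":0,"claw":1},{"translation":[9.0,2.2,14.5],"twist":0,"claw":1},{"translation":[8.3,2.2,14.5],"twist":0,"claw":1},{"translation":[7.6,2.2,14.5],"twist":0,"claw":1},{"translation":[7.1,2.2,14.5],"twist":0,"claw":1},{"translation":[6.9,2.2,14.5],"twist":0,"claw":1},{"translation":[6.72,2.2,14.5],"twist":0,"claw":1},{"translation":[6.72,2.2,14.5],"twist":0,"claw":1},{"translation":[6.72,2.2,14.5],"twist":0,"claw":1},{"translation":[9,2.2,14.5],"twist":0,"claw":1},{"translation":[9,2.2,10],"twist":0,"claw":1},{"translation":[7,2.2,5],"twist":0,"claw":1},{"translation":[3,1,0],"twist":0,"claw":1},{"translation":[0,0,0],"twist":0,"claw":1},{"translation":[0,0,0],"twist":0,"claw":1},{"translation":[0,0,0],"twist":0,"claw":1}])

```text
t: 9.9
tcp_pos: [486.0, -13.7, 230.8]
tool_rot: [-2.548, -1.836, 0.002]
wrist_force: [0.2, 0.2, -0.4]
opening: -0.001
finger_force: 0.0
```

```bash
python3 - <<'E'
from h import *
import pickle
c=cam('wrist');s=telemetry.sense();print(s['tcp_pos'],s['tool_rot'],s['wrist_force'])
pickle.dump(c,open('d4.pkl','wb'))
cv2.imwrite('pics/w5.png',cv2.resize(c['frame'][75:225,253:393,::-1],None,fx=4,fy=4,interpolation=cv2.INTER_CUBIC))
E
```

```text
[486.284753   -13.33113561 230.64263905] [-2.54709237e+00 -1.83745471e+00  1.74429071e-03] [ 0.37843718  0.01894843 -0.13593669]
```

View pics/w5.png

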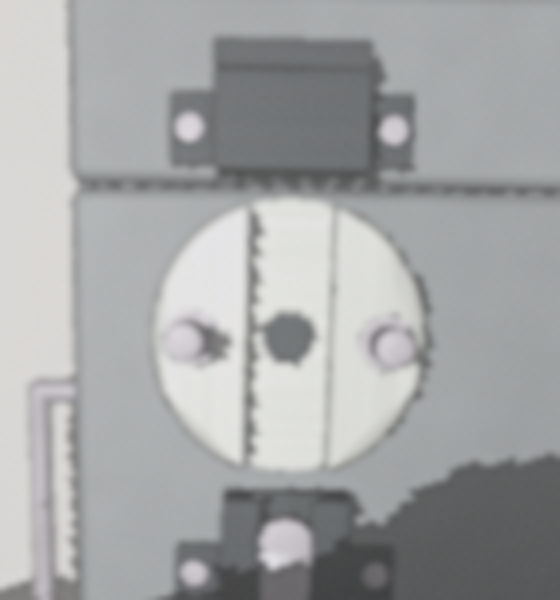

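The pegs at (184,341) and (392,346) are parallel to the keeper screw line, so the slot is lined up. Next I push the post.

Request:
jog_arm(rows=[{"translation":[-6,0.1,3],"twist":0,"claw":1},{"translation":[-12.2,0.1,6],"twist":0,"claw":1},{"translation":[-12.5,0.1,9],"twist":0,"claw":1},{"translation":[-12.5,0.1,12],"twist":0,"claw":1},{"translation":[-12.5,0.1,14.4],"twist":0,"claw":1},{"translation":[-12.5,0.1,14.4],"twist":0,"claw":1},{"translation":[-11.9,0.1,14.4],"twist":0,"claw":1},{"translation":[-11.3,0.1,14.4],"twist":0,"claw":1},{"translation":[-10.7,0.1,14.4],"twist":0,"claw":1},{"translation":[-10.1,0.1,14.4],"twist":0,"claw":1},{"translation":[-9.5,0.1,14.4],"twist":0,"claw":1},{"translation":[-9.0,0.1,14.4],"twist":0,"claw":1}])

```text
t: 11.45
tcp_pos: [459.0, -99.5, 87.4]
tool_rot: [2.548, 1.837, 0.0]
wrist_force: [-1.6, -2.6, 1.2]
opening: -0.003
finger_force: 0.8
```

Request:
jog_arm(rows=[{"translation":[0.6,0,0],"twist":0,"claw":1},{"translation":[1.2,0,0],"twist":0,"claw":1},{"translation":[1.8,0,0],"twist":0,"claw":1},{"translation":[2.4,0,0],"twist":0,"claw":1},{"translation":[3.0,0,0],"twist":0,"claw":1},{"translation":[3.6,0,0],"twist":0,"claw":1},{"translation":[4.2,0,0],"twist":0,"claw":1},{"translation":[4.8,0,0],"twist":0,"claw":1},{"translation":[5.4,0,0],"twist":0,"claw":1},{"translation":[6.0,0,0],"twist":0,"claw":1},{"translation":[6.6,0,0],"twist":0,"claw":1},{"translation":[7.1,0,0],"twist":0,"claw":1},{"translation":[7.4,0,0],"twist":0,"claw":1},{"translation":[7.7,0,0],"twist":0,"claw":1},{"translation":[7.7,0,0],"twist":0,"claw":1}])

```text
t: 13.32
tcp_pos: [483.3, -26.5, 87.3]
tool_rot: [-2.548, -1.837, -0.0]
wrist_force: [-0.1, -0.3, -0.6]
opening: -0.003
finger_force: 0.0
```

Request:
jog_arm(rows=[{"translation":[0.2,0,0],"twist":0,"claw":1},{"translation":[0.4,0,0],"twist":0,"claw":1},{"translation":[0.6,0,0],"twist":0,"claw":1},{"translation":[0.8,0,0],"twist":0,"claw":1},{"translation":[0.8,0,0],"twist":0,"claw":1}])

```text
t: 13.95
tcp_pos: [484.1, -23.8, 87.3]
tool_rot: [2.55, 1.83, -0.007]
wrist_force: [-5.4, -14.5, 4.6]
opening: 0.002
finger_force: 7.8
```

Request:
jog_arm(rows=[{"translation":[-1,0,0],"twist":0,"claw":1},{"translation":[-2.5,0,0],"twist":0,"claw":1},{"translation":[-2.5,0,-4],"twist":0,"claw":1},{"translation":[-2.5,0,-9],"twist":0,"claw":1},{"translation":[-2,0,-14.4],"twist":0,"claw":1},{"translation":[0,0,-14.4],"twist":0,"claw":1},{"translation":[0,0,-14.4],"twist":0,"claw":1},{"translation":[0,0,-14.4],"twist":0,"claw":1}])

```text
t: 14.95
tcp_pos: [484.9, -19.9, 230.6]
tool_rot: [-2.548, -1.836, 0.002]
wrist_force: [0.2, -0.7, -1.2]
opening: -0.003
finger_force: 0.0
```

```bash
python3 - <<'E'
from h import *
c=cam('wrist');t=cam('top');s=telemetry.sense();print(s['tcp_pos'],s['wrist_force'])
a=cv2.resize(c['frame'][60:260,243:403,::-1],None,fx=2.4,fy=2.4,interpolation=cv2.INTER_CUBIC)
b=cv2.resize(t['frame'][150:340,160:490,::-1],(400,230));b=cv2.copyMakeBorder(b,0,250,0,0,cv2.BORDER_CONSTANT)
cv2.imwrite('pics/w6.png',np.hstack([a,b]))
E
```

```text
[485.02514497 -20.07594585 230.60053811] [-0.15168992 -0.57762331 -0.21815912]
```

View pics/w6.png

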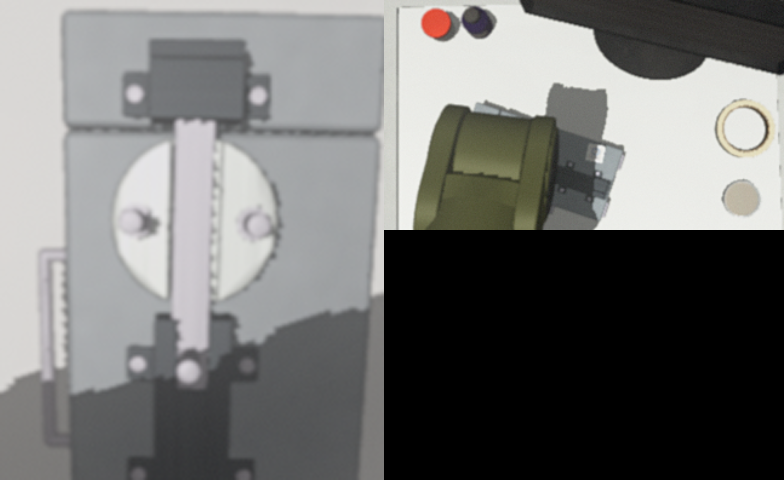

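The bar runs through the slot into the keeper, with the post at (189,371) near the guide's end and the bystanders undisturbed. The arm is clear of everything, so I'm handing the job in.

```bash
python3 -c "
from rig import env;print(env.finish_job())"
```

```text
the job is handed in; nothing more can be done
None
```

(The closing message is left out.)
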